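# Bring the red cassette round and load it into the imager

## Robot

A 6-joint arm with a two-finger parallel gripper is mounted at the origin on the work surface. World frame = base frame: x ahead of the robot, y to its left, z up, the work surface at z = 0. Lengths are in mm, angles in rad, forces in N, time in s.
With the tool pointing down it reaches from about 375 to 975 mm from the base axis. Payload 3.8 kg.
Tool frame: the origin (TCP) lies midway between the tips of the shut fingers; the grasp point (between the pads) lies 19 mm behind it; z points along the fingers, y is the direction in which the jaws open and shut (so a half turn about z gives the same grasp; the last joint's range is limited). The gripper opens to 88 mm and grips with 3 to 60 N. Pads are 18 mm wide; open, the fingers measure 123 mm over their backs; the gripper's body (75 mm by 187 mm) begins 45 mm behind the grasp point.
Start: joints at [1.108, 0.264, 1.604, -0, 1.274, -0.037], TCP at [278.806, 614.724, 238.706] pointing down, gripper open.
Joint ranges: [-2.63, 2.63], [-0.94, 2.18], [0.31, 2.57], [-1.31, 4.45], [0, 2.66], [-2.55, 2.55]. Speed limits (rad/s): [2.57, 2.57, 3.14, 3.14, 3.14, 3.14].

## Interface

Orientations are given as a rotation vector (axis times angle).
In Python, from workcell import bot, solver, viewer gives the robot as it stands. Calls block until the motion is done:
- bot.goto(position, orientation): joint-space move of the TCP to a pose.
- bot.move_linear(position, speed=150, rot=None): straight line of the TCP; rot=None keeps the orientation; speed is the mean speed in mm/s.
- bot.move_j(angles): joint-space move.
- bot.open_gripper() and bot.clamp(grasp_force=None): open the fingers fully, or close them until they stop; grasp_force is the grip in N (None keeps the last).
- bot.hold(seconds).
- solver.inverse_kinematics(position, orientation): joint angles nearest the present ones, or None.
- bot.sense(): the state.
- viewer.camera(name): name is "scene" or "top" or "wrist"; returns a dict with "frame" (420x560x3 uint8, red, green, blue), "range_z" (420x560 float32, mm along the optical axis (not along the pixel's ray), 0 where there is no reading), "fx", "fy", "cx", "cy" (pixels), "world_to_cam" (4x4, takes a point from world to camera coordinates); the wrist camera has in their place "hand_eye" (4x4, takes a point from camera to tool coordinates, whose origin is the TCP and whose axes are the flange's). Camera axes: x right, y down, z forward; pixel columns grow to the right and rows downward; lengths in mm; the calibration is good to about 2 mm. A picture is of the moment at which its call begins: read the wrist's pose just before it.
A pose or a line that the arm cannot do raises bot.PlanningError and nothing moves.
- bot.sign_off(): hands the job in, once; it reports no verdict.
Trained networks look in a picture, given as the dict that the camera call returned (one of the last four; its "shot" number tells which), for a name from the list of things; names that differ only in an ending like _2 or _b are one class to them, and where a whole thing is asked for, a point or a joint stands for the part that bears it (a point fixed in the world has none). Each returns a list of dicts, best first, with "score" (0 to 1); they miss things now and then, are a little off and sometimes report something else, mostly with a low value. They report only what shows in the picture. A call takes as long as a camera call. They do not tell look-alikes from the thing itself.
- viewer.cut_out(picture, thing): "mask" (420x560 bool, what is visible of it) and "rect" ([left, top, right, bottom] in pixels, round what is visible of it).
- viewer.place_of(picture, thing): "pixel" ([column, row] in pixels: a listed point, or the origin of a listed thing).
The state is a dict: "t": time; "q": joint angles; "qd": joint speeds; "effort": joint torques, N m; "ee_pos": TCP position; "ee_rot": TCP orientation; "wrist_force": force on the tool from outside, world axes, zero at the start; "torque": the same for the moment, N m; "grip_width": finger opening in mm.
Only numpy, scipy, OpenCV 4.12 (cv2) and the standard library are available. Lean on these libraries where they do the work, as an engineer would, in place of code of your own. Each camera call takes 0.05 s, during which the arm holds its last target.

## Task

Push the sample carousel round until the red-topped cassette lines up with the yellow front pointer and stands still there. Then lift that cassette out, put it down flat in the middle of the green mat and let go, take it again by its two ends, and lower it gently between the two blue guides of the imager's stage until it lies flat on the stage, centred along the guides. Leave the other cassette and the jars in their places on the carousel, and do not knock the petri dish or the white bottle.

Things in the scene. Friction and masses are not known exactly. Their poses are not given: they have to be found in the camera images.
- cassette_red: the cassette to load: rigid block 60 long (x) x 32 wide (y) x 30 high, white with a red top, 50 to 100 g. Origin: centre of its underside. It stands on the platter in one of two opposite places, length along the radius. A grey stop 36 wide, 4 thick, 22 high stands 1 mm from each end: there it can be gripped only across its width
- cassette_blue: the other cassette, same size with a blue top, in the opposite place of the carousel. Origin: centre of its underside. Leave it in its place.
- jar_a: amber jar with white cap, 38 in diameter, 50 high, standing loose on the carousel 85 from its axis, a quarter turn from the cassettes. Origin: centre of its underside. Leave it standing in its place.
- jar_b: clear jar with green cap, 38 in diameter, 50 high, standing loose on the carousel opposite the amber one, 85 from the axis. Origin: centre of its underside. Leave it standing in its place.
- carousel_base: fixed foot of the carousel, origin on the turning axis at table height. Its -x axis points along the yellow pointer, which lies on the table in front of the carousel, 24 wide and ending 180 from the axis, 10 high.
- carousel_hub (a point): on the turning axis, at the platter's top, 34 above the table; turns with the platter, a white disc of radius 140. On its x axis, at +85 and -85, are the two cassette places (which holds the red one varies); on its y axis, at +85 and -85, the jars
- rim_post (a point): top centre of one of four orange upright posts on the platter's rim, made for pushing with the fingers, either way round: 12 in diameter, from the platter's top up to 62 above the table, 130 from the axis, at 45, 135, 225 and 315 degrees from the hub's x axis (this one at 45)
- carousel (a joint): angle of the carousel's platter, rad, 0 at the start, growing counter-clockwise seen from above; turns up to 6.2 rad either way. It has slight friction (about 1.5 N at a post turns it) and stays where it is left, with no notches.
- front_spot (a point): fixed point above the pointer, on the platter's top, 85 from the axis on the side of the pointer: the red cassette's centre belongs over it when lined up (within 9 mm).
- mat_top (a point): centre of the top of the green mat, 100 x 100 and 4 thick, fixed on the table; z up.
- channel_floor (a point): centre of the imager stage's flat floor between the two blue guides, 50 above the table, on a black cross line; x runs along the guides, z up. The cassette lies along x, either way round. The aluminium floor is 130 long (x), reaching 50 to +y and 60 to -y. The imager's white housing, 198 high, begins 105 from here towards -y
- guide_top (a point): point 36 above channel_floor, level with the guides' tops, midway between them; x along the guides. The guides are 52 long, 7 thick and 44 apart inside, tops flared outward over their last 10; both ends are open. They rise 6 above a seated cassette, whose ends stick out 4 beyond them, so here it can be held only by its ends
- petri_dish: open glass dish, 90 in diameter, 18 high, loose on the table. Origin: centre of its underside. Bystander.
- reagent_bottle: white plastic bottle with red cap, 42 in diameter, 80 high, loose on the table at the left. Origin: centre of its underside. Bystander.
There are look-alikes about, which are no part of the job. Leave any purple look-alike of the cassette_red alone.

How it is judged:
By the outcome, as a careful person would: the job done as asked, in the order asked, and still so for the second after the job is handed in, with the robot touching nothing.
It also fails if it takes over 72 s, if anything falls off the work surface, if the arm or the gripper's body presses on something with over 40 N, if the wrist force passes 120 N, or if a joint passes its speed limit or range.

## Working session

There is one attempt and no reset: what is moved stays moved. The work goes in short steps, each a Python script; the robot and the scene stay as the last script left them, time stands still between calls to the robot, and variables do not carry over. Pictures are saved under pics/ and viewed, and the job is handed in when it is done.

```bash
mkdir -p pics; ls
cat > h.py <<'E'
import numpy as np, cv2
from workcell import bot, solver, viewer
def save(p,name): cv2.imwrite('pics/'+name+'.png',cv2.cvtColor(p['frame'],cv2.COLOR_RGB2BGR))
E
python3 - <<'E'
from h import *
s=bot.sense();print(s)
for n in('scene','top'):
    p=viewer.camera(n);save(p,n+'0');print(n,p['fx'],p['cx'],p['cy'],p['world_to_cam'].round(3).tolist())
E
```

```text
pics
{'t': 0.0, 'q': array([ 1.10810733e+00,  2.64722161e-01,  1.60533968e+00, -2.50097857e-05,
        1.27366513e+00, -3.68698524e-02]), 'qd': array([ 0.00105942,  0.00295302,  0.00050378, -0.00068024, -0.00082797,
       -0.00234292]), 'effort': array([ 3.61225757e-03, -5.02087355e+01, -3.56889975e+01,  7.31064496e-02,
        2.91962572e-02, -1.19680208e-04]), 'ee_pos': array([278.50482223, 614.11394636, 237.42739648]), 'ee_rot': array([-0.66371495, -3.07016403,  0.00325729]), 'wrist_force': array([ 0.38833308,  0.25205972, -0.96572079]), 'torque': array([ 0.02046857,  0.0091176 , -0.01485312]), 'grip_width': 88.13944874342532}
scene 477.57904774379705 275.2651132281188 211.08481034447726 [[-0.224, 0.974, 0.016, 48.925], [0.724, 0.178, -0.666, -368.711], [-0.652, -0.138, -0.746, 1635.819], [0.0, 0.0, 0.0, 1.0]]
top 389.0615883932308 278.49521854313934 219.2493293284734 [[-0.022, -1.0, 0.015, 75.58], [-0.984, 0.019, -0.175, 540.58], [0.175, -0.019, -0.984, 994.67], [0.0, 0.0, 0.0, 1.0]]
```

View pics/scene0.png

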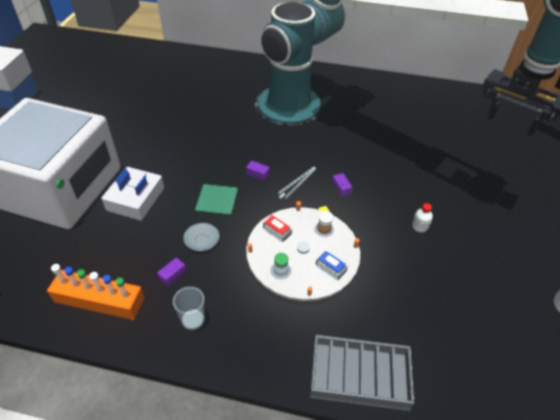

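View pics/top0.png

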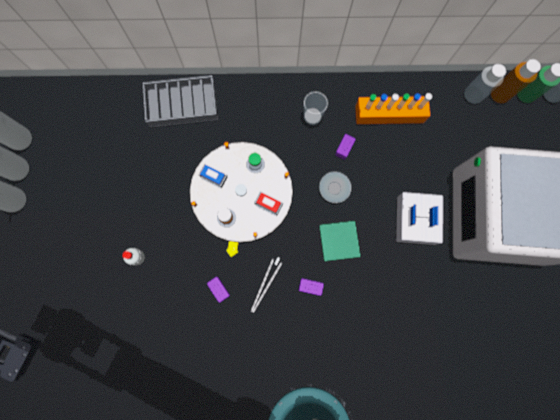

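The scene view shows the red cassette at about (277,228), the pointer tip at (323,210), the mat at (216,199) and the stage at (135,190). In the top view red is at (269,203), the hub at (241,190), the pointer at (232,249), the mat at (340,241) and the stage at (421,217). The purple blocks are decoys. Next I'll measure these.

```bash
cat >> h.py <<'E'
def ray_at_z(p,px,z,T=None):
    M=p['world_to_cam'] if T is None else np.linalg.inv(T)
    C=np.linalg.inv(M); d=C[:3,:3]@np.array([(px[0]-p['cx'])/p['fx'],(px[1]-p['cy'])/p['fy'],1.]); o=C[:3,3]
    return o+d*(z-o[2])/d[2]
def cloud(p,T=None):
    C=np.linalg.inv(p['world_to_cam']) if T is None else T
    v,u=np.mgrid[0:420,0:560]; z=p['range_z']
    X=np.stack([(u-p['cx'])/p['fx']*z,(v-p['cy'])/p['fy']*z,z],-1)
    W=X@C[:3,:3].T+C[:3,3]; W[z<=0]=np.nan
    return W
def wrist():
    from scipy.spatial.transform import Rotation as R
    s=bot.sense(); p=viewer.camera('wrist')
    T=np.eye(4);T[:3,:3]=R.from_rotvec(s['ee_rot']).as_matrix();T[:3,3]=s['ee_pos']
    return p,T@np.array(p['hand_eye'])
E
python3 - <<'E'
from h import *
Z=dict(cassette_red=34,cassette_blue=34,jar_a=34,jar_b=34,carousel_base=0,carousel_hub=34,rim_post=62,front_spot=34,mat_top=4,channel_floor=50,guide_top=86,petri_dish=0,reagent_bottle=0)
for n in('top','scene'):
    p=viewer.camera(n); W=cloud(p)
    for k,z in Z.items():
        for r in viewer.place_of(p,k)[:4]:
            if r['score']<.3: continue
            a=np.array(r['pixel']);print(n,k,round(r['score'],2),a.round(1),ray_at_z(p,a,z).round(1))
    f=p['frame'].astype(int);R,G,B=f[...,0],f[...,1],f[...,2]
    H=cv2.cvtColor(p['frame'],cv2.COLOR_RGB2HSV)
    # colour blobs
    for nm,lo,hi,z in(('yellow',(22,150,120),(35,255,255),10),('green',(60,100,50),(85,255,255),4),('orange',(5,180,120),(15,255,255),62),('red',(172,150,100),(180,255,255),64),('blue',(105,150,60),(122,255,255),64)):
        m=cv2.inRange(H,lo,hi); nc,l,st,c=cv2.connectedComponentsWithStats(m)
        for i in range(1,nc):
            if st[i,4]>12:
                w=W[l==i]; print(' ',n,nm,st[i,4],c[i].round(1),ray_at_z(p,c[i],z).round(1),np.nanmedian(w,0).round(1), np.nanmax(w[:,2]).round(1))
E
```

```text
top cassette_red 0.85 [217.9 288.6] [362.7 227.2  34. ]
top cassette_red 0.73 [311.5 288.9] [356.6 -18.5  34. ]
top cassette_red 0.7 [263.7 204.1] [587.1 103.8  34. ]
top cassette_red 0.63 [346.1 149.5] [ 739.7 -129.9   34. ]
top cassette_blue 0.73 [418.1 215.8] [ 546.7 -317.2   34. ]
top cassette_blue 0.61 [213.5 176.6] [667.2 241.   34. ]
top jar_a 0.68 [255.8 163.4] [703.2 124.   34. ]
top jar_a 0.52 [226.7 214.8] [559.3 204.5  34. ]
top jar_b 0.68 [255.8 163.4] [703.2 124.   34. ]
top jar_b 0.52 [226.7 214.8] [559.3 204.5  34. ]
top carousel_hub 0.98 [239.8 187.7] [634.4 168.7  34. ]
top rim_post 0.95 [194.7 199.3] [597.4 286.1  62. ]
top front_spot 0.69 [213.1 178.7] [661.2 242.1  34. ]
top mat_top 0.55 [336.7 241.7] [483.5 -96.    4. ]
top channel_floor 0.89 [418.8 217. ] [ 540.5 -312.6   50. ]
top guide_top 0.67 [426.6 214.1] [ 541.4 -319.7   86. ]
top petri_dish 0.58 [333.4 188.2] [637.2 -94.6   0. ]
top reagent_bottle 0.77 [137.4 260.4] [443.5 451.9   0. ]
  top yellow 146 [232.  248.2] [470.8 192.6  10. ] [471.1 192.7   9.4] 15.6
  top green 589 [536.5  87.2] [ 937.6 -719.7
[... 2484 characters left out ...]
48.6    4. ] [ 859.9 -198.1  106.7] 111.5
  scene orange 1577 [ 96.7 298. ] [ 888.9 -247.5   62. ] [ 889.5 -255.5   47.3] 97.7
  scene blue 92 [5.3 5. ] [ -286.4 -1246.2    64. ] [ -594.2 -1527.9  -104.9] -71.1
  scene blue 331 [60.9  8.1] [ -318.8 -1016.4    64. ] [-1456.3 -1884.1  -555.2] -486.7
  scene blue 123 [122.  177.4] [ 529.1 -355.    64. ] [ 539.8 -344.1   78.4] 89.0
  scene blue 47 [140.6 184.4] [ 542.1 -295.6   64. ] [ 551.3 -289.4   72.8] 87.8
  scene blue 94 [332.5 263.3] [676.8 241.4  64. ] [678.  247.7  63. ] 68.5
  scene blue 45 [ 68.4 269.6] [ 836.4 -343.4   64. ] [ 860.  -315.7  106.5] 110.3
  scene blue 42 [106.6 277.6] [ 836.2 -249.4   64. ] [ 859.4 -225.9  106.8] 110.2
```

```bash
cat > fit.py <<'E'
from h import *
from scipy.optimize import least_squares
def platter(p,W):
    f=p['frame'].astype(int)
    m=(f.min(-1)>120)&(abs(W[...,2]-34)<8)&(np.hypot(W[...,0]-635,W[...,1]-168)<190)
    m=m.astype(np.uint8)
    nc,l,st,c=cv2.connectedComponentsWithStats(m); i=1+np.argmax(st[1:,4]); m=(l==i).astype(np.uint8)
    cs,_=cv2.findContours(m,cv2.RETR_EXTERNAL,cv2.CHAIN_APPROX_NONE); c=max(cs,key=len)[:,0]
    hull=cv2.convexHull(c)[:,0].astype(float)
    pts=np.array([ray_at_z(p,a,34)[:2] for a in c])
    r=least_squares(lambda q:np.hypot(*(pts-q[:2]).T)-q[2],[635,168,140],loss='soft_l1',f_scale=2)
    return r.x
if __name__=='__main__':
  for n in('top','scene'):
    p=viewer.camera(n);W=cloud(p);print(n,platter(p,W))
    H=cv2.cvtColor(p['frame'],cv2.COLOR_RGB2HSV)
    red=((H[...,0]>170)|(H[...,0]<6))&(H[...,1]>130)&(H[...,2]>80)&(np.hypot(W[...,0]-635,W[...,1]-168)<130)&(W[...,2]>55)
    pr=np.array([ray_at_z(p,(u,v),64)[:2] for v,u in np.argwhere(red)]);print('red',len(pr),pr.mean(0),np.degrees(np.arctan2(*np.linalg.svd(pr-pr.mean(0))[2][0][::-1])), cv2.minAreaRect(pr.astype(np.float32)))
    y=cv2.inRange(H,(22,150,100),(35,255,255))>0
    pr=np.array([ray_at_z(p,(u,v),10)[:2] for v,u in np.argwhere(y)]);print('yel',cv2.minAreaRect(pr.astype(np.float32)))
    g=(cv2.inRange(H,(60,100,50),(85,255,255))>0)&(abs(W[...,2]-4)<6)
    pr=np.array([ray_at_z(p,(u,v),4)[:2] for v,u in np.argwhere(g)]);print('mat',cv2.minAreaRect(pr.astype(np.float32)))
E
python3 fit.py
```

```text
top [625.16542608 165.82932368 137.65583268]
red 170 [584.46179922  91.43542654] 61.1022128580624 ((585.3009643554688, 91.52482604980469), (58.838043212890625, 30.253747940063477), 61.910484313964844)
yel ((701.4171142578125, -45.7314453125), (65.8039321899414, 699.5194091796875), 41.4228515625)
mat ((766.2584838867188, -288.7484130859375), (329.31768798828125, 779.7320556640625), 39.93130874633789)
scene [633.77413214 164.3573495  137.50888892]
red 118 [596.37387434  89.89381241] 64.19865547376243 ((592.5663452148438, 88.79591369628906), (58.22391128540039, 28.8645076751709), 61.97319030761719)
yel ((631.8034057617188, -28.696441650390625), (14.338313102722168, 574.4600830078125), 38.121036529541016)
mat ((632.2073974609375, -188.16934204101562), (135.968994140625, 464.6144714355469), 60.35087966918945)
```

```bash
cat >> h.py <<'E'
from scipy.spatial.transform import Rotation as R
def down(psi): # psi deg: direction of tool x; jaw axis = psi-90
    return (R.from_euler('z',psi,degrees=True)*R.from_euler('x',180,degrees=True)).as_rotvec()
E
python3 - <<'E'
from h import *
bot.goto([560,140,330],down(104))
p,T=wrist();save(p,'w1');np.savez('w1.npz',frame=p['frame'],range_z=p['range_z'],T=T,K=[p['fx'],p['fy'],p['cx'],p['cy']])
s=bot.sense();print(s['t'],s['q'],s['ee_pos'],p['hand_eye'])
p=viewer.camera('top');save(p,'top1')
E
```

```text
3.6667 [ 2.03370885e-01  3.60593413e-02  1.69819341e+00  2.79956946e-04
  1.40785210e+00 -4.24972050e-02] [559.77593166 140.95795949 329.67442444] [[-8.75527072e-04 -9.58832853e-01 -2.83969706e-01  7.28810776e+01]
 [ 9.99999580e-01 -9.16352562e-04  1.09245325e-05 -1.66745180e-01]
 [-2.70691169e-04 -2.83969578e-01  9.58833252e-01 -1.45677053e+02]
 [ 0.00000000e+00  0.00000000e+00  0.00000000e+00  1.00000000e+00]]
```

View pics/w1.png

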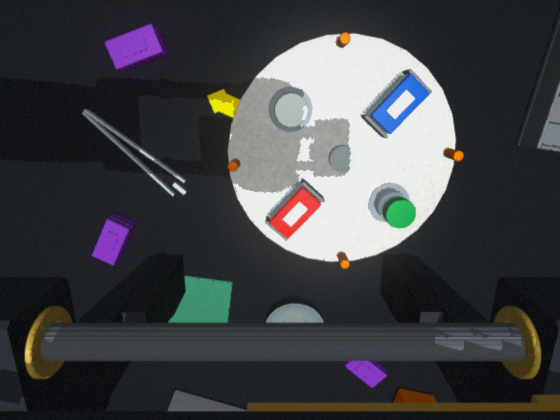

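The wrist view shows the hub at (340,158), red at (296,210), the pointer at (222,103) and posts at (345,40), (457,155), (345,262) and (234,165). Next I'll fit these.

```bash
cat > wm.py <<'E'
from h import *
from scipy.optimize import least_squares
def load(f):
    d=np.load(f);K=d['K'];return dict(frame=d['frame'],range_z=d['range_z'],fx=K[0],fy=K[1],cx=K[2],cy=K[3]),d['T']
def pz(p,T,px,z):
    C=T; px=np.atleast_2d(px).astype(float)
    d=np.c_[(px[:,0]-p['cx'])/p['fx'],(px[:,1]-p['cy'])/p['fy'],np.ones(len(px))]@C[:3,:3].T
    return (C[:3,3]+d*((z-C[2,3])/d[:,2])[:,None])[:,:2]
def blobs(p,lo,hi,minA=40):
    H=cv2.cvtColor(p['frame'],cv2.COLOR_RGB2HSV);lo=list(lo);m=cv2.inRange(H,tuple(lo),tuple(hi))
    nc,l,st,c=cv2.connectedComponentsWithStats(m)
    return [(c[i],np.argwhere(l==i)[:,::-1]) for i in range(1,nc) if st[i,4]>=minA]
def posts(p,T,hub,r=(118,142)):
    out=[]
    for c,px in blobs(p,(5,150,90),(16,255,255),25):
        w=pz(p,T,px,62);
        # top part: keep pixels whose depth-height near 62
        q=pz(p,T,c,58)[0]; d=np.hypot(*(q-hub))
        if 110<d<150: out.append((q,d,np.degrees(np.arctan2(*(q-hub)[::-1])) ))
    return out
def redrect(p,T,z=64):
    best=None
    H=cv2.cvtColor(p['frame'],cv2.COLOR_RGB2HSV)
    m=(((H[...,0]>170)|(H[...,0]<5))&(H[...,1]>140)&(H[...,2]>80)).astype(np.uint8)
    nc,l,st,c=cv2.connectedComponentsWithStats(m)
    out=[]
    for i in range(1,nc):
        if st[i,4]<150: continue
        w=pz(p,T,np.argwhere(l==i)[:,::-1],z).astype(np.float32)
        (cx,cy),(a,b),an=cv2.minAreaRect(w)
        if a<b:an+=90
        out.append(((cx,cy),max(a,b),min(a,b),an))
    return out
def hubfit(p,T,g):
    f=p['frame'].astype(int); W=cloud(p,T)
    m=((f.max(-1)-f.min(-1)<40)&(f.min(-1)>105)&(abs(W[...,2]-34)<7)&(np.hypot(W[...,0]-g[0],W[...,1]-g[1])<170)).astype(np.uint8)
    nc,l,st,c=cv2.connectedComponentsWithStats(m); i=1+np.argmax(st[1:,4]); m=(l==i).astype(np.uint8)
    cs,_=cv2.findContours(m,cv2.RETR_EXTERNAL,cv2.CHAIN_APPROX_NONE); c=max(cs,key=len)[:,0]
    pts=pz(p,T,c,34)
    r=least_squares(lambda q:np.hypot(*(pts-q[:2]).T)-140,[*g],loss='soft_l1',f_scale=2)
    return r.x
E
python3 - <<'E'
from wm import *
p,T=load('w1.npz')
hub=hubfit(p,T,(626,166));print('hub',hub, 'hubpix',pz(p,T,[340,158],46))
for o in posts(p,T,hub):print('post',o)
for r in redrect(p,T):print('red',r, np.array(r[0])-hub, np.hypot(*(np.array(r[0])-hub)),np.degrees(np.arctan2(*(np.array(r[0])-hub)[::-1])))
for c,px in blobs(p,(22,150,100),(35,255,255)):
    w=pz(p,T,px,10);q=w.mean(0);print('yel',len(px),q,np.degrees(np.arctan2(*(q-hub)[::-1])),cv2.minAreaRect(w.astype(np.float32)))
W=cloud(p,T)
for n,u,v in(('plat',300,160),('red',296,225),('blue',390,120),('jarb',400,213),('jara',292,110),('table',60,220),('mat',205,300)):print(n,W[v,u])
E
```

```text
hub [627.06075368 165.64387563] hubpix [[623.93400444 166.0255957 ]]
post (array([589.0278176, 290.1503974]), np.float64(130.18593699318478), np.float64(106.98630985935422))
post (array([749.10213944, 203.99683287]), np.float64(127.92595189140168), np.float64(17.445946391427466))
post (array([503.0870225 , 129.48740851]), np.float64(129.1385927488495), np.float64(-163.74087622040258))
post (array([662.67418782,  43.8079793 ]), np.float64(126.93424409865733), np.float64(-73.70601127086657))
red ((586.37255859375, 91.86697387695312), 59.328548431396484, 31.165361404418945, 61.034523010253906) [-40.68819508 -73.77690175] 84.25295514779323 -118.8768747750843
yel 582 [470.96059957 192.83022914] 170.1204770369726 ((468.9234313964844, 193.2740020751953), (29.964155197143555, 38.41496658325195), 80.97211456298828)
yel 344 [ 257.88957654 -227.34585128] -133.21001267349655 ((259.67724609375, -224.4077911376953), (115.52937316894531, 21.203933715820312), 89.34225463867188)
yel 335 [998.23318242 -41.32051412] -29.14387781371716 ((995.6031494140625, -40.6322135925293), (21.973140716552734, 114.69178009033203), 27.978269577026367)
plat [579.26700021 150.51501067  34.16700396]
red [592.16950611  77.4528041   64.0046588 ]
blue [662.57522293 221.89034803  62.80775216]
jarb [700.89112426 126.47159913  83.59735991]
jara [553.49988057 206.14512605  83.76213384]
table [ 2.80277468e+02 -1.57196374e+01  2.18614246e-02]
mat [498.75739644 -88.51264248   2.72021039]
```

```bash
cat > push.py <<'E'
from wm import *
hub=np.array([626.6,165.8])
def P(th,z,r=130): return [hub[0]+r*np.cos(np.radians(th)),hub[1]+r*np.sin(np.radians(th)),z]
if __name__=='__main__':
    bot.clamp(10)
    bot.goto(P(-54,130),down(126))
    bot.move_linear(P(-54,43),speed=120); print(bot.sense()['t'],bot.sense()['ee_pos'],bot.sense()['wrist_force'],bot.sense()['grip_width'])
    for th,v in((-66,80),(-78,60),(-90,60),(-102,60),(-114,60),(-124,60),(-132,30)):
        bot.move_linear(P(th,43),speed=v,rot=down(th+180)); s=bot.sense();print(th,s['t'],s['ee_pos'].round(1),s['wrist_force'].round(1))
    p,T=wrist();save(p,'w2')
    np.savez('w2.npz',frame=p['frame'],range_z=p['range_z'],T=T,K=[p['fx'],p['fy'],p['cx'],p['cy']])
    p=viewer.camera('top');save(p,'top2');print(bot.sense()['t'])
E
python3 push.py
```

```text
6.9 [703.77209078  60.72919804  43.89931307] [-0.10197258  0.48825218  0.32108863] 0.34114446637974283
-66 7.3917 [680.3  47.   44.2] [-0.1  0.2 -0.1]
-78 7.9917 [654.   38.8  43.1] [ 0.1 -0.7  1.1]
-90 8.5917 [626.8  35.8  43. ] [ 0.4  0.5 -0.2]
-102 9.1917 [599.8  38.6  43. ] [ 1.  -0.2 -0.3]
-114 9.7917 [573.9  47.   43. ] [ 0.6  0.2 -0.2]
-124 10.3167 [554.1  58.   43. ] [-0.2  0.3  0.1]
-132 11.075 [539.8  69.2  43. ] [0.8 0.4 0.5]
11.175
```

Run:
```python
from wm import *
from push import hub
p,T=load('w2.npz')
for o in posts(p,T,hub):print('post',o)
for r in redrect(p,T):d=np.array(r[0])-hub;print('red',r,np.hypot(*d),np.degrees(np.arctan2(*d[::-1])))
a=cv2.imread('pics/w2.png');b=cv2.imread('pics/top2.png');cv2.imwrite('pics/c2.png',cv2.resize(np.vstack([a,b]),(450,600+75))[:600])
```

```text
post (array([533.14674456,  90.17758232]), np.float64(120.21755698778756), np.float64(-141.02019965969586))
red ((543.7774047851562, 173.42210388183594), 59.89934158325195, 32.469661712646484, 173.76969146728516) 83.17258409901282 174.7419214703137
```

View pics/c2.png

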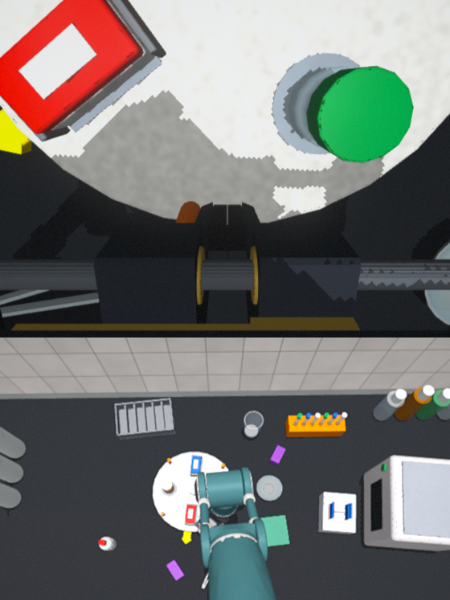

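The wrist image shows red at the upper left near the pointer, partly clipped, and still about 3° short. I'll make a short slow push and then re-measure.

Run:
```python
from push import *
bot.move_linear(P(-135,43),speed=15,rot=down(45))
bot.move_linear(P(-129,43),speed=60,rot=down(45))
bot.move_linear(P(-129,140),speed=200)
bot.goto([545,110,300],down(100))
bot.hold(.2)
p,T=wrist();save(p,'w3')
np.savez('w3.npz',frame=p['frame'],range_z=p['range_z'],T=T,K=[p['fx'],p['fy'],p['cx'],p['cy']])
print(bot.sense()['t'])
hub2=hubfit(p,T,(626,166));print(hub2,'vs',hub)
for o in posts(p,T,hub2):print('post',o)
for r in redrect(p,T):d=np.array(r[0])-hub2;print('red',r,np.hypot(*d),np.degrees(np.arctan2(*d[::-1])))
for c,px in blobs(p,(22,150,100),(35,255,255)):
    w=pz(p,T,px,10);q=w.mean(0);print('yel',len(px),q,np.degrees(np.arctan2(*(q-hub2)[::-1])),cv2.minAreaRect(w.astype(np.float32)))
```

```text
13.8833
[627.25954363 164.80443156] vs [626.6 165.8]
post (array([552.05193212, 271.80517438]), np.float64(130.78739921208566), np.float64(125.10223291616511))
post (array([732.42352379, 241.41294945]), np.float64(130.108907213766), np.float64(36.07211301964922))
post (array([521.16050283,  91.88532272]), np.float64(128.74083615450562), np.float64(-145.50027201362525))
post (array([698.55472381,  62.4227755 ]), np.float64(124.75979405912443), np.float64(-55.147930081742054))
red ((543.3809814453125, 179.7979736328125), 59.468719482421875, 30.81644630432129, 170.45704650878906) 85.2080952639298 169.86524856075852
yel 690 [470.89901377 193.06418464] 169.7552646107813 ((468.6253662109375, 193.0848388671875), (30.070493698120117, 39.48020935058594), 79.11181640625)
yel 195 [ 538.39470674 -158.51528916] -105.36832865296924 ((538.1608276367188, -155.7196807861328), (5.779138088226318, 101.69931030273438), 8.376609802246094)
yel 191 [ 638.27345086 -143.39540136] -87.95333447827994 ((638.1544189453125, -142.81204223632812), (5.7759928703308105, 92.13208770751953), 11.399456024169922)
```

View pics/w3.png

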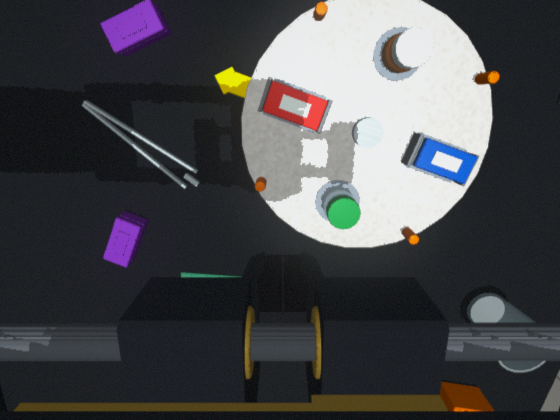

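Red is at (543.4,179.8). Its bearing is 169.9° and the pointer's is 169.8°, so it is lined up and still. Next I'll grip it across its width.

Run:
```python
from wm import *
bot.open_gripper()
x,y=543.2,179.7
bot.goto([x,y,125],down(170.3))
bot.move_linear([x,y,39],speed=100)
print(bot.sense()['wrist_force'],bot.sense()['ee_pos'])
bot.clamp(20); s=bot.sense();print(s['t'],s['grip_width'],s['wrist_force'])
bot.move_linear([x,y,130],speed=100)
s=bot.sense();print(s['t'],s['grip_width'],s['wrist_force'])
p=viewer.camera('top');save(p,'top4');
p,T=wrist();save(p,'w4')
```

```text
[-0.70562308 -0.59342563  0.3117411 ] [543.85784598 179.89071904  39.6735809 ]
18.1333 31.90264471475486 [-0.14861134 -0.40686839 -0.32486159]
19.1917 31.882337840152452 [-0.45915734 -0.15945109 -1.05027876]
```

View pics/w4.png

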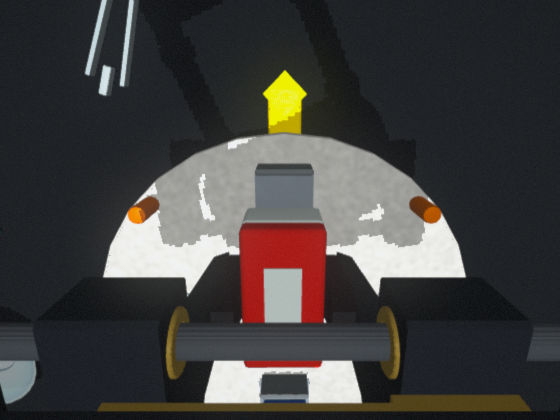

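The cassette is held centred in the jaws (centre at about (283,300)), clear of its slot. Now I'll take it to the mat.

Run:
```python
from wm import *
x,y=486.2,-103.4
bot.goto([x,y,110],down(175))
bot.move_linear([x,y,22],speed=120)
bot.move_linear([x,y,9.5],speed=20)
bot.hold(.15)
s=bot.sense();print(s['t'],s['ee_pos'],s['wrist_force'])
z=9.5
while z>8 and bot.sense()['wrist_force'][2]<1.2:
    z-=.5; bot.move_linear([x,y,z],speed=10);print(z,bot.sense()['wrist_force'][2])
bot.open_gripper();print(bot.sense()['grip_width'])
bot.move_linear([x,y,110],speed=150)
bot.goto([500,-190,300],down(85))
p,T=wrist();save(p,'w5');print(bot.sense()['t'])
np.savez('w5.npz',frame=p['frame'],range_z=p['range_z'],T=T,K=[p['fx'],p['fy'],p['cx'],p['cy']])
for n in ('channel_floor','guide_top'):
    for r in viewer.place_of(p,n): print(n,r['score'],r['pixel'],pz(p,T,r['pixel'],50 if n[0]=='c' else 86))
for r in redrect(p,T,34):print(r)
for c,px in blobs(p,(60,100,40),(85,255,255),200):print('g',len(px),cv2.minAreaRect(pz(p,T,px,4).astype(np.float32)))
```

```text
22.2167 [ 486.31046804 -103.45183789    9.59166899] [ 0.1908763   0.02322604 -0.76312426]
9.0 -1.5566851100854
8.5 5.357751321172953
87.91769425818657
25.8083
channel_floor 0.57 [322.8, 272.2] [[ 536.42562069 -316.61875848]]
guide_top 0.61 [329.9, 285.7] [[ 540.56179012 -315.48370149]]
((486.343017578125, -103.91259765625), 58.442813873291016, 28.830322265625, 175.00276947021484)
g 5812 ((487.3045349121094, -104.07621765136719), (99.51954650878906, 100.06695556640625), 5.501471519470215)
```

View pics/w5.png

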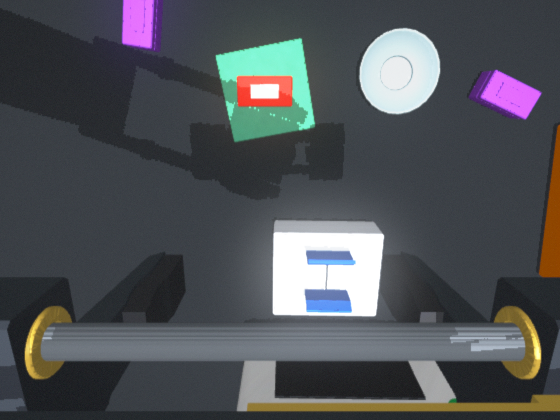

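The cassette lies on the mat at (265,92), within about 1 mm of its centre. The channel is at about (329,278). I'll take one closer look at the channel before the regrasp.

Run:
```python
from wm import *
bot.goto([540,-290,230],down(85)); bot.hold(.15)
p,T=wrist();save(p,'w6');print(bot.sense()['t'])
np.savez('w6.npz',frame=p['frame'],range_z=p['range_z'],T=T,K=[p['fx'],p['fy'],p['cx'],p['cy']])
for n in ('channel_floor','guide_top'):
    for r in viewer.place_of(p,n): print(n,r['score'],r['pixel'],pz(p,T,r['pixel'],50 if n[0]=='c' else 86))
W=cloud(p,T)
for c,px in blobs(p,(105,120,40),(125,255,255),150):
    w=W[px[:,1],px[:,0]]; t=abs(w[:,2]-86)<3; print(len(px),c,'z',np.nanpercentile(w[:,2],[2,50,98]),t.sum())
    print('   all@86',cv2.minAreaRect(pz(p,T,px,86).astype(np.float32)))
    if t.sum()>20: print('   top3d',w[t].mean(0),cv2.minAreaRect(w[t][:,:2].astype(np.float32)))
```

```text
26.6833
channel_floor 0.77 [284.8, 211.8] [[ 540.72561698 -316.53142948]]
guide_top 0.65 [287.7, 223.8] [[ 542.91431994 -316.41793902]]
543 [283.53959484 189.81583794] z [58.69134524 85.3593946  87.67789765] 400
   all@86 ((544.052978515625, -286.7419128417969), (9.63556957244873, 50.00615692138672), 83.71768951416016)
   top3d [ 542.848244   -286.75650221   85.83395337] ((543.9265747070312, -287.1893005371094), (6.422650337219238, 49.911170959472656), 83.73268127441406)
740 [283.95945946 250.87297297] z [75.64795275 81.77450363 86.93183724] 307
   all@86 ((538.4801025390625, -341.2746887207031), (13.223588943481445, 49.1904182434082), 84.94924926757812)
   top3d [ 536.56125681 -344.99134529   85.1395474 ] ((538.1363525390625, -344.72991943359375), (6.919711112976074, 49.6224250793457), 87.48249053955078)
```

View pics/w6.png

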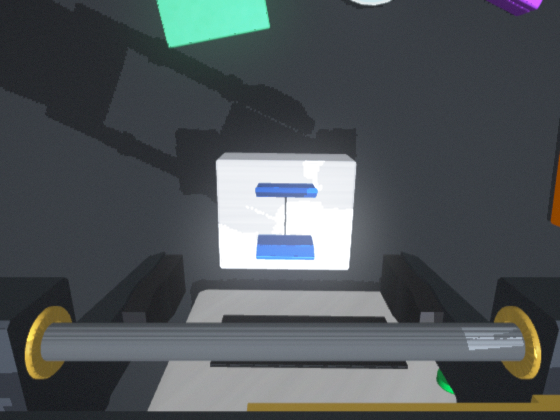

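The close view shows guides at rows ~190 and ~250, columns 255–317, with the cross line at column 286. I'll fit the edges for the exact angle and centre.

Run:
```python
from wm import *
p,T=load('w6.npz')
bl=blobs(p,(105,120,40),(125,255,255),150)
for c,px in bl:
    for side,z in((np.min,86),(np.max,86)):
        us=np.arange(260,311); vs=np.array([side(px[px[:,0]==u,1]) for u in us],float)
        w=pz(p,T,np.c_[us,vs],z); f=cv2.fitLine(w.astype(np.float32),cv2.DIST_HUBER,0,.01,.01).ravel()
        w50=pz(p,T,np.c_[us,vs],50).mean(0)
        print(side.__name__,np.degrees(np.arctan2(f[1],f[0])),f[2:],w50, 'v',vs.mean(), 'u',px[:,0].min(),px[:,0].max())
g=cv2.cvtColor(p['frame'],cv2.COLOR_RGB2GRAY)
rows=range(200,234); us=[270+np.average(np.arange(33),weights=np.clip(g[v,270:303].max()-g[v,270:303].astype(float)-80,0,None)+1e-6) for v in rows]
w=pz(p,T,np.c_[us,list(rows)],50);f=cv2.fitLine(w.astype(np.float32),cv2.DIST_HUBER,0,.01,.01).ravel();print('line',np.degrees(np.arctan2(f[1],f[0])),f[2:],w[0],w[-1])
cv2.imwrite('pics/w6z.png',cv2.resize(cv2.cvtColor(p['frame'],cv2.COLOR_RGB2BGR)[140:280,200:370],None,fx=4,fy=4,interpolation=cv2.INTER_NEAREST))
```

```text
min -9.404785 [ 543.47595 -282.84406] [ 543.10333024 -291.05528723] v 185.49019607843138 u 256 316
max -1.497699 [ 544.0595  -289.49335] [ 542.41347634 -298.99259753] v 193.80392156862746 u 256 316
min -5.0457993 [ 541.5612  -335.84598] [ 538.05769725 -350.09923343] v 244.76470588235293 u 257 313
max -1.5619497 [ 542.01746 -347.26672] [ 536.91065307 -363.39010594] v 257.3333333333333 u 257 313
line 85.1229 [ 540.65717 -319.56946] [ 542.1562027  -305.00020473] [ 540.05572887 -337.99654284]
```

View pics/w6z.png

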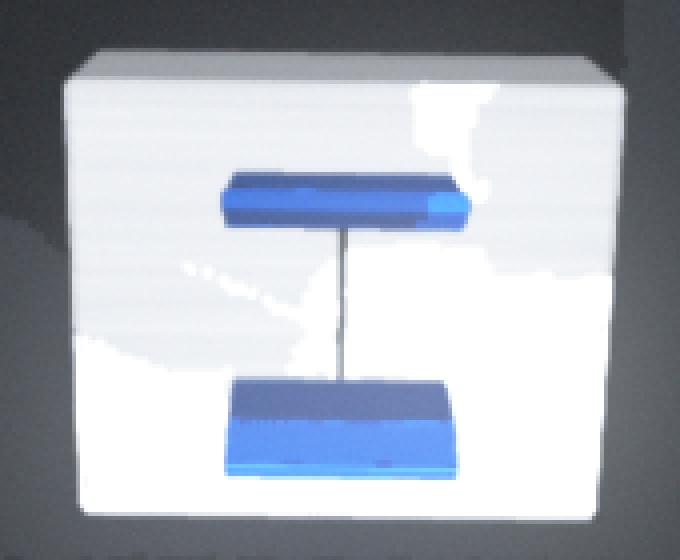

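Run:
```python
from wm import *
p,T=load('w6.npz')
c=np.array([(65,80),(625,88),(597,520),(80,513)])/4+[199.6,139.6]
w=pz(p,T,c,50);print(w)
for i,j in((0,1),(3,2),(3,0),(2,1)):
    d=w[j]-w[i];print(np.hypot(*d),np.degrees(np.arctan2(d[1],d[0])))
a=np.radians(-5.9);X=np.array([np.cos(a),np.sin(a)]);Y=np.array([-X[1],X[0]])
print('centre',w.mean(0)+Y*5)
# guides: upper-guide inner bottom edge at floor etc
for nm,q,z in(('up outer top',((238,172),(453,176)),86),('up inner edge top',((222,192),(468,196)),86),('lo inner foot',((233,419),(447,420)),76),('lo inner top',((233,379),(446,383)),86),('lo outer top',((226,475),(458,478)),86)):
    e=pz(p,T,np.array(q)/4+[199.6,139.6],z);d=e[1]-e[0];o=e.mean(0)-[541,-316];print(nm,e.round(1).tolist(),np.degrees(np.arctan2(d[1],d[0])).round(2),'along',o@X,'across',o@Y)
```

```text
[[ 482.42054153 -261.50157222]
 [ 609.4105754  -274.47274272]
 [ 599.27727828 -382.25850287]
 [ 471.07930691 -368.99533296]]
127.65077346269612 -5.832148596528056
128.88223903770543 -5.906720750854956
108.09038902856412 83.97723414701298
108.26104470973371 84.62921966445248
centre [ 541.06088821 -316.83352361]
up outer top [[522.4, -278.5], [566.5, -283.3]] -6.11 along -0.17519836334690422 across 35.26886958261935
up inner edge top [[518.6, -282.5], [569.4, -287.8]] -5.98 along -0.1972599817981486 across 31.0309631832785
lo inner foot [[514.5, -336.9], [562.3, -341.4]] -5.33 along -0.20902878525913973 across -23.316075337313716
lo inner top [[516.5, -323.7], [562.2, -328.7]] -6.19 along -0.6178067829939359 across -10.32135050052045
lo outer top [[512.6, -346.0], [563.3, -351.2]] -5.86 along 0.32240953626307 across -32.70266434359707
```

Floor centre is (541.0,-316.8) and the guides run at −5.9°. The floor-corner fit, the cross line and the guide edges all agree within about 1 mm. Now I'll regrasp by the ends and hover over the stage.

Run:
```python
from wm import *
x,y=486.3,-103.7
bot.goto([x,y,110],down(85))
bot.move_linear([x,y,8.5],speed=80)
s=bot.sense();print(s['ee_pos'],s['wrist_force'])
bot.clamp(20); s=bot.sense();print(s['t'],s['grip_width'],s['wrist_force'])
bot.move_linear([x,y,150],speed=120)
bot.goto([541,-316.7,150],down(84.15));bot.hold(.2)
p,T=wrist();save(p,'w7');s=bot.sense();print(s['t'],s['ee_pos'],s['grip_width'],s['wrist_force'],s['q'])
np.savez('w7.npz',frame=p['frame'],range_z=p['range_z'],T=T,K=[p['fx'],p['fy'],p['cx'],p['cy']])
```

```text
[ 486.91232584 -103.87000862    9.09662548] [-0.38955605 -0.19649153  0.16492476]
29.6417 59.685558120220506 [0.46382297 0.06902206 1.54165528]
32.1083 [ 541.09938105 -315.15070426  150.23646405] 59.5415277838027 [ 0.10625975  0.29221016 -1.09992107] [-5.67271539e-01  2.40516070e-01  1.80202508e+00  2.03929177e-04
  1.09903385e+00 -4.67068356e-01]
```

View pics/w7.png

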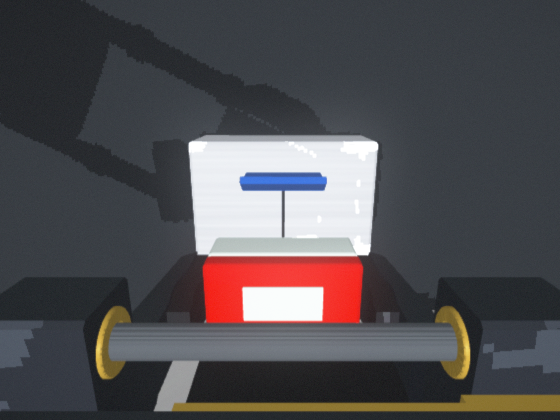

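The held cassette is level, its centre (283) is in line with the cross line (283), and it is parallel to the guides. Lowering it now.

Run:
```python
from wm import *
x,y=541,-316.7
bot.move_linear([x,y,100],speed=60)
s=bot.sense();print(s['t'],s['ee_pos'],s['wrist_force']);f0=s['wrist_force']
z=100
for z,v in((88,30),(76,30),(64,30),(58,20),(56,10)):
    bot.move_linear([x,y,z],speed=v); s=bot.sense();print(z,s['ee_pos'].round(2),s['wrist_force'].round(2))
    if np.abs(s['wrist_force']-f0).max()>6: print('STOP');break
while z>53 and bot.sense()['wrist_force'][2]<1.5:
    z-=.4; bot.move_linear([x,y,z],speed=8); s=bot.sense();print(z,s['ee_pos'].round(2),s['wrist_force'].round(2),s['grip_width'])
print(bot.sense()['t'])
p,T=wrist();save(p,'w8')
```

```text
33.0917 [ 541.34037988 -316.96949597  100.42516651] [-0.36920155 -0.33556454 -0.27349553]
88 [ 540.81 -316.6    87.7 ] [-0.32  0.5  -1.16]
76 [ 540.82 -316.59   75.67] [ 0.75  0.37 -1.33]
64 [ 540.83 -316.6    63.69] [ 0.29  0.11 -1.48]
58 [ 540.89 -316.59   57.82] [ 0.01  0.57 -2.22]
56 [ 540.96 -316.7    55.95] [ 0.14  0.38 -1.14]
55.6 [ 541.   -316.73   55.6 ] [ 0.14  0.79 -0.95] 60.19040994462304
55.2 [ 541.01 -316.7    55.21] [-0.55 -0.14 -0.19] 59.82764004628149
54.800000000000004 [ 540.98 -316.68   54.74] [ 0.38 -0.12 -1.41] 60.05659780033136
54.400000000000006 [ 540.99 -316.72   54.71] [-1.26  0.26  2.78] 59.629143898532966
36.5417
```

View pics/w8.png

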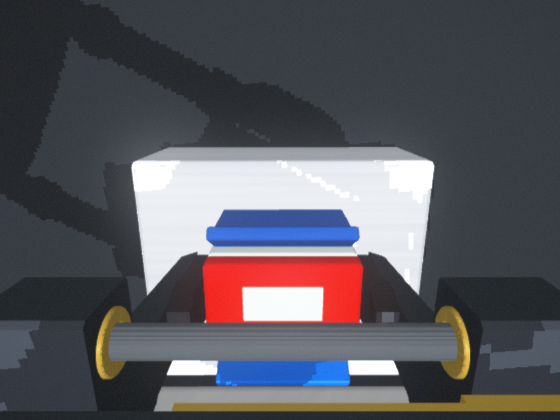

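The cassette sits between the guides: top at (283,290), guides at rows 235 and 372, contact at TCP 54.7, where the floor was expected. I'll release, retreat straight up and check.

Run:
```python
from wm import *
bot.open_gripper(); print(bot.sense()['grip_width'])
bot.move_linear([541,-316.7,150],speed=80)
bot.move_linear([540,-290,230],speed=120);bot.hold(.2)
p,T=wrist();save(p,'w9')
np.savez('w9.npz',frame=p['frame'],range_z=p['range_z'],T=T,K=[p['fx'],p['fy'],p['cx'],p['cy']])
a=np.radians(-5.9);X=np.array([np.cos(a),np.sin(a)]);Y=np.array([-X[1],X[0]])
for r in redrect(p,T,80):
    o=np.array(r[0])-[541.05,-316.8];print(r,'along',o@X,'across',o@Y)
W=cloud(p,T);H=cv2.cvtColor(p['frame'],cv2.COLOR_RGB2HSV)
m=((H[...,0]>170)|(H[...,0]<5))&(H[...,1]>140)&(H[...,2]>80)&(W[...,2]>70)
m=cv2.erode(m.astype(np.uint8),np.ones((3,3)))>0
w=W[m]; A=np.c_[w[:,:2]-w[:,:2].mean(0),np.ones(len(w))]; print('plane',np.linalg.lstsq(A,w[:,2],rcond=None)[0])
p=viewer.camera('top');save(p,'top9');p=viewer.camera('scene');save(p,'scene9');print(bot.sense()['t'],bot.sense()['wrist_force'])
```

```text
88.1291448527461
((540.8499145507812, -315.6522216796875), 57.852943420410156, 30.822277069091797, 174.11598205566406) along -0.3170086052163289 across 1.121131037741467
plane [5.59786819e-05 4.41404331e-04 7.95217966e+01]
39.7167 [ 0.10174463 -0.06571926 -0.04424893]
```

View pics/w9.png

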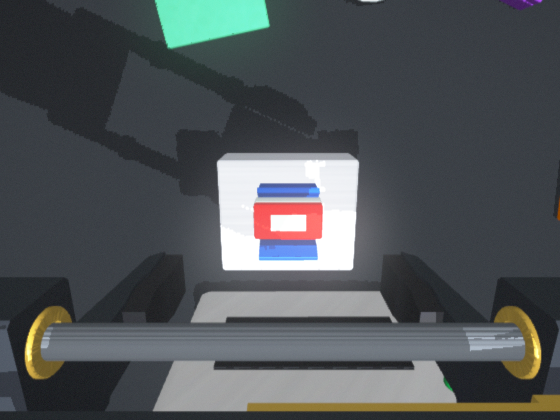

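View pics/scene9.png

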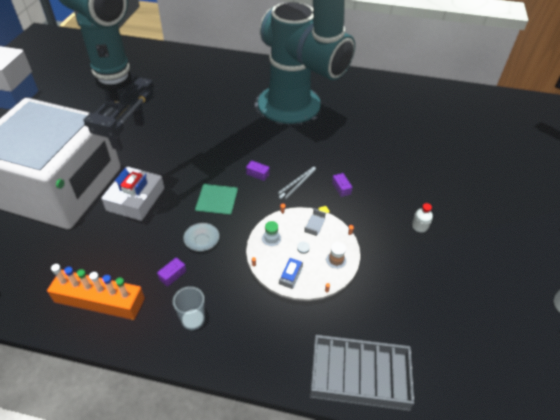

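View pics/top9.png

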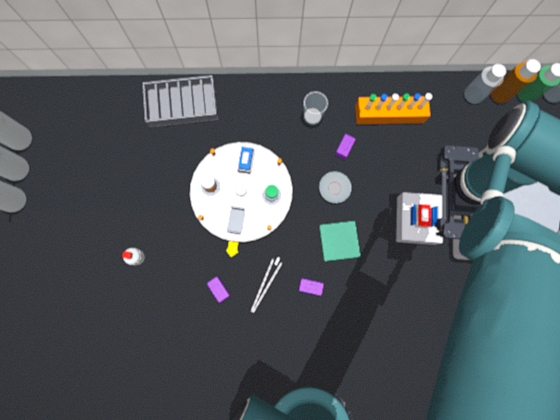

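The wrist view has red at (288,219), level and centred between the guides. The jars, blue cassette, dish (201,237) and bottle (423,218) all stand in place, and the gripper is clear.

```bash
python3 -c "
from workcell import bot
bot.sign_off()"
```

```text
the job is handed in; nothing more can be done
```

The red cassette now lies flat on the imager's stage between the two blue guides. I handed the job in at about 40 s on the robot's clock.

| Step | What was done | Check |
|---|---|---|
| Carousel | Turned clockwise about 71° by pushing a rim post with the closed fingers | Red stood at 169.9° against the pointer's 169.8° |
| Green mat | Cassette lifted by its width, put down and let go | About 1 mm from the mat's centre |
| Imager stage | Taken again by its two ends and lowered slowly | Floor contact at about 3 N, where it was expected |

- **Final position:** the last wrist picture puts the cassette 0.3 mm off centre along the guides and 1.1 mm across, parallel to them. Its top is level at 79.5 mm, where 80 was expected.
- **Other things:** the last pictures show the jars and the blue cassette in their places on the carousel, and the petri dish and white bottle where they were. The gripper was open and clear of everything.
- **Disagreements:** the scene camera read up to about 9 mm off the top and wrist cameras on some points. I relied on the wrist and top views, which agreed with each other to about 1 mm.

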